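# Set the stereotaxic manipulator's swivel to its 30-degree line

## Task

Set the manipulator on the robot's left to 30 degrees: push its cross-arm gently round with a fingertip until the index mark on the swivel collar lines up with the 30-degree line, the first long line clockwise (seen from above) of the zero line that has two dots. Only push, without pinching the arm or lifting the manipulator off its seat or touching its vertical drive and glass pipette; leave the right-hand manipulator and everything lying about where they are, and finish with the hand clear.

Things in the scene. Friction and masses are not known exactly. Their poses are not given: they have to be found in the camera images.
- left_swivel (a joint): angle of the left manipulator on its scale, rad: 0 with the index at the zero line, growing clockwise seen from above; the 30-degree line is 0.524. Starts between -0.70 and 0.05, stops at -1.05 and 1.05. Stiff, without spring: stays where it is left; about 3 N sideways at 85 mm from the axis turns it slowly
- left_axis (a point): centre of the left protractor, on the vertical swivel axis, at scale height (93 mm above the table). Fixed metal disc 108 mm across on the left rail, black lines every 10 degrees from -60 to 60 at its rim, longer ones every 30 (37 to 53 mm from the axis). Its x axis points along the zero line, away from the robot, parallel to the rails; z up
- left_line30 (a point): inner end of the 30-degree line of the left protractor, 37 mm from the axis, at scale height
- left_index (a point): tip of the index mark of the left swivel, a black line on a 12 mm wide tab on the turning collar (60 mm across), 37 mm from the axis
- left_arm (a point): middle of the left cross-arm, 85 mm from the axis, 190 mm above the table. Level bar 16 mm wide, 20 mm tall, turning with the swivel; flat-sided and free 20 to 120 mm from the axis, then end plate and knob (22 mm across) to 144 mm. Its outer end points a quarter turn anticlockwise of the index. Site y points outwards along it; pushing towards point +x raises the angle
- left_rail_ccw: the one of the left cross-arm's twin guide rails (each 7 mm wide, 20 mm tall, 3 mm apart, with half the end plate and knob) that faces the robot: the side to push to raise the angle
- left_rail_cw: the other guide rail, on the side facing away from the robot; push here to lower the angle
- left_probe: vertical drive with probe holder and glass pipette at the inner end of the left cross-arm, 66 mm from the axis on the side opposite the free end, about 30 x 30 mm, from 125 to 287 mm high; not to be touched
- right_arm (a point): the same point on the right-hand manipulator's cross-arm, whose free end points to the right; a like manipulator at some angle of its own; its vertical drive also reaches 287 mm high; not to be moved
- frame: the instrument, fixed to the table: white base plate 280 x 400 x 14 mm, origin at the centre of its underside; x away from the robot, y to its left. Rails along x at y = 120 and -120 mm carry the manipulators. On each swivel axis a crosshead 36 mm square with a knob up to 234 mm high; otherwise nothing fixed is higher than 135 mm near the left cross-arm's free end
- vial: small capped glass vial, 22 mm across, 45 mm tall, standing on the base plate near its far left corner; stays put
- driver: black-handled screwdriver, 120 mm long, lying on the base plate between the rails, left of the orange block; stays put
- holder: spare metal probe holder with a thumb screw on it, 60 x 22 mm, 36 mm tall, on the base plate between the rails; stays put
- saline: clear capped bottle, 52 mm across, 110 mm tall, on the table to the left of the base plate; stays put
- dish: shallow clear dish, 90 mm across, 14 mm tall, on the table to the left of the base plate; stays put
- earbar: spare steel ear bar, 93 mm long, 14 mm thick, lying on the table to the right of the base plate; stays put
- tipbox: grey and white plastic box, 87 x 62 x 42 mm, on the table to the right of the base plate; stays put

How it is judged (in metres and radians):
At the end, for the whole second after the job is handed in: The left manipulator rests with its index within 3 degrees (0.052 rad) of the 30-degree line, seated and still; the right-hand cross-arm is within 10 mm and each loose thing within 20 mm of where it was (value of joint left_swivel between 0.4716 and 0.5756 rad and velocity of joint left_swivel between -0.02 and 0.02 rad/s and height (world z) of left_arm below 0.193 m and distance of right_arm from where it was at the start of the episode below 0.01 m and distance of each of vial, driver, holder, saline, dish, earbar, tipbox from where it was at the start of the episode below 0.02 m); the robot touches nothing.
It fails at once if the left manipulator is lifted off its seat (more than 6 mm) or its cross-arm is pinched (pressed from both sides at once, over 2 N each) (height (world z) of left_arm above 0.196 m or (contact force between the fingers and left_rail_cw above 2 N and contact force between the fingers and left_rail_ccw above 2 N)).
It fails at once if the left vertical drive or its glass pipette is touched (over 0.5 N) (contact force between any of the fingers, the arm and left_probe above 0.5 N).
It fails at once if the manipulator is shoved roughly (over 25 N, or spun faster than 1.5 rad/s) (contact force between the fingers and left_swivel above 25 N or velocity of joint left_swivel above 1.5 rad/s or velocity of joint left_swivel below -1.5 rad/s).
It fails at once if the right-hand manipulator is moved (its arm more than 10 mm) (distance of right_arm from where it was at the start of the episode above 0.01 m).
It fails at once if a loose thing is lifted, carried or pushed (more than 20 mm) (distance of any of vial, driver, holder, saline, dish, earbar, tipbox from where it was at the start of the episode above 0.02 m).
It also fails if it takes over 45 s, if anything falls off the work surface, if the arm or the gripper's body presses on something with over 40 N, if the wrist force passes 120 N, or if a joint passes its speed limit or range.

## Robot

A 7-joint arm with a two-finger parallel gripper is mounted at the origin on the work surface. World frame = base frame: x ahead of the robot, y to its left, z up, the work surface at z = 0. Lengths are in m, angles in degrees, forces in N, time in s.
With the tool pointing down it reaches from about 0.425 to 0.875 m from the base axis. Payload 4.7 kg.
Tool frame: the origin (TCP) lies on the centre line of the jaws, within the pads' length; the fingertips stand 11 mm ahead of it and the grasp point (between the pads) lies 8 mm behind it; z points along the fingers, y is the direction in which the jaws open and shut (so a half turn about z gives the same grasp; the last joint's range is limited). The gripper opens to 87 mm and grips with 3 to 60 N. Pads are 19 mm wide; open, the fingers measure 117 mm over their backs; the gripper's body (75 mm by 190 mm) begins 51 mm behind the grasp point.
Start: joints at [-64.681, 18.392, -4.016, 83.108, 1.295, 78.541, -3.26], TCP at [0.27, 0.591, 0.234] pointing down, gripper open.
Joint ranges: [-163.93, 163.93], [-17.29, 119.83], [-79.2, 71.16], [3.27, 140.29], [-89.18, 269.18], [5.43, 117.66], [-154.24, 154.24]. Speed limits (degrees/s): [147.25, 147.25, 180, 180, 180, 180, 180].

## Interface

Orientations are given as [roll, pitch, yaw] about the fixed x, y, z axes, in that order (R = Rz(yaw) Ry(pitch) Rx(roll)).
In Python, from cell import env gives the robot as it stands.
- The arm moves only by the tool servo_tool, never from a script. Its argument "moves" is text: rows parted by semicolons, each of 7 numbers parted by spaces: the shift along the tool's x, y, z as a fraction of full scale, then the turn, a rotation vector about the tool's x, y, z as a fraction of full scale, then the gripper's target within -1 to 1 (shut at 1, half-way at 0, fully open at -1). A call has 1 to 20 rows; each row shifts and turns the pose as measured when the row begins, along the tool's axes as they then stand; what a row does not reach is not made up. Full scale, the value 1, is 1000 mm for a shift and 0.5 rad for a turn. A row lasts 1/12 s, in which the tool goes at most 41.7 mm and 7.16 degrees, less where a joint would pass 70% of its speed; a pose out of reach is approached as far as the arm can. A call with a number of a shift or a turn outside -1 to 1 is refused whole. A call with a gripper value outside its range is refused whole. The fingers move at their own pace and stop on an object; "squeeze" is the grip in N (left out, the last holds). Time passes only in rows, so rows that do not move let the fingers close. It gives the time, the measured TCP pose, the force and the opening at its end, in the units of the state.
- env.get_obs(): the state, without advancing time (a new reading comes with each control period).
- env.read_camera(name): name is "side" or "top"; returns a dict with "img" (480x640x3 uint8, red, green, blue), "range_z" (480x640 float32, m along the optical axis (not along the pixel's ray), 0 where there is no reading), "mtx" (3x3 intrinsics, pixels), "T" (4x4, takes a point from camera to world coordinates). Camera axes: x right, y up, looking along -z (the intrinsics and any distortion apply to the point x, -y, -z); pixel columns grow to the right and rows downward; lengths in m; the calibration is good to about 2 mm. A picture is of the moment at which its call begins.
- env.sign_off(): hands the job in, once; it reports no verdict.
The state is a dict: "time_s": time; "qpos": joint angles; "joint_velocities": joint speeds; "effort": joint torques, N m; "tool_pos": TCP position; "tool_rot": TCP orientation; "force": force on the tool from outside, world axes, zero at the start; "wrist_torque": the same for the moment, N m; "grip_width": finger opening in m.
Only numpy, scipy, OpenCV 4.12 (cv2) and the standard library are available. Lean on these libraries where they do the work, as an engineer would, in place of code of your own. Each camera call takes 0.05 s, during which the arm holds its last target.

## Working session

There is one attempt and no reset: what is moved stays moved. The work goes in short steps, Python scripts to look and compute and a tool call to move; the robot and the scene stay as the last step left them, time stands still between calls to the robot, and variables do not carry over. Pictures are saved under pics/ and viewed, and the job is handed in when it is done.

Besides the shell and the picture viewer there is one more tool, called as a command line: name --argument value ..., lists and objects as JSON in quotes. servo_tool: Moves the arm, as the interface text tells. Its arguments: {"type":"object","properties":{"moves":{"type":"string"},"squeeze":{"type":"number"}},"required":["moves"]}

```bash
mkdir -p pics; ls; python3 - <<'E'
from cell import env
import cv2,numpy as np
o=env.get_obs();print({k:np.round(v,3) for k,v in o.items()})
for n in("top","side"):
    c=env.read_camera(n);cv2.imwrite(f"pics/{n}0.png",c["img"][:,:,::-1]);np.savez(f"{n}0.npz",**c);print(n,c["mtx"],c["T"].round(3),[ (k) for k in c])
E
```

```text
pics
{'time_s': np.float64(0.0), 'qpos': array([-64.684,  18.438,  -4.017,  83.176,   1.294,  78.54 ,  -3.261]), 'joint_velocities': array([-0.097,  0.001,  0.017, -0.047, -0.069, -0.129,  0.013]), 'effort': array([-0.0000e+00, -4.9129e+01, -4.0400e-01, -3.1252e+01, -6.4000e-02,
        4.4000e-02,  0.0000e+00]), 'tool_pos': array([0.269, 0.591, 0.232]), 'tool_rot': array([-1.79891e+02,  5.00000e-03,  1.55494e+02]), 'force': array([-0.405,  0.745,  0.045]), 'wrist_torque': array([-0.01 ,  0.011, -0.002]), 'grip_width': np.float64(0.087)}
top [[480.00336723   0.         316.9393703 ]
 [  0.         480.00336723 246.19064623]
 [  0.           0.           1.        ]] [[ 0.005  0.997 -0.079  0.517]
 [-1.     0.006  0.013 -0.024]
 [ 0.014  0.079  0.997  0.938]
 [ 0.     0.     0.     1.   ]] ['img', 'range_z', 'mtx', 'T']
side [[592.4470386    0.         317.07555261]
 [  0.         592.4470386  241.41605806]
 [  0.           0.           1.        ]] [[ 0.549  0.655 -0.519  0.046]
 [-0.836  0.432 -0.338 -0.367]
 [ 0.003  0.619  0.785  0.967]
 [ 0.     0.     0.     1.   ]] ['img', 'range_z', 'mtx', 'T']
```

View pics/top0.png

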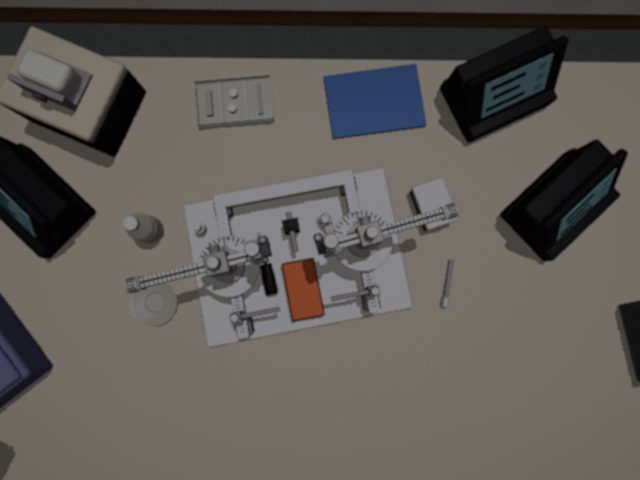

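View pics/side0.png

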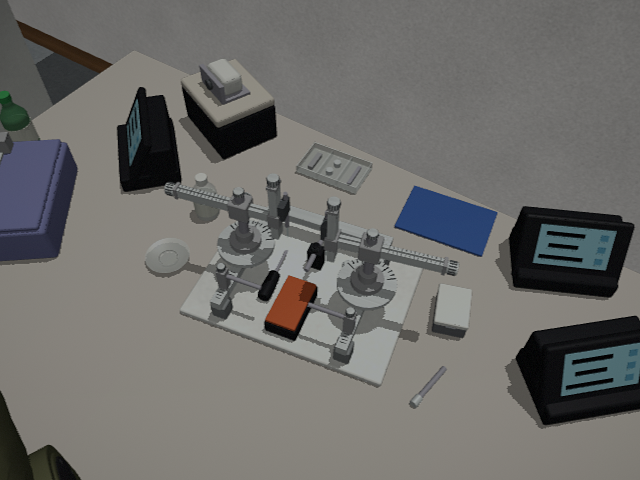

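The top view shows the left manipulator's crosshead at about (217,262), with its arm end at about (132,285). The left edge of the base plate runs from (185,203) to (210,345). I'll zoom in on the top view and measure.

```bash
cat > h.py <<'E'
import numpy as np,cv2
def ray(c,u,v):
    d=np.array([(u-c["mtx"][0,2])/c["mtx"][0,0],-(v-c["mtx"][1,2])/c["mtx"][1,1],-1.]);return c["T"][:3,:3]@d,c["T"][:3,3]
def onz(c,u,v,z):
    d,o=ray(c,u,v);return o+d*(z-o[2])/d[2]
def proj(c,p):
    q=c["T"][:3,:3].T@(np.array(p)-c["T"][:3,3]);return c["mtx"][0,0]*q[0]/-q[2]+c["mtx"][0,2],c["mtx"][1,1]*-q[1]/-q[2]+c["mtx"][1,2]
def cloud(c):
    h,w=c["range_z"].shape;u,v=np.meshgrid(np.arange(w),np.arange(h));r=c["range_z"]
    q=np.stack([(u-c["mtx"][0,2])/c["mtx"][0,0]*r,-(v-c["mtx"][1,2])/c["mtx"][1,1]*r,-r],-1)
    return q@c["T"][:3,:3].T+c["T"][:3,3]
E
python3 - <<'E'
from h import *
c=dict(np.load("top0.npz"));i=c["img"][:,:,::-1]
cv2.imwrite("pics/tz0.png",cv2.resize(i[195:345,115:290],None,fx=4.5,fy=4.0,interpolation=cv2.INTER_CUBIC)) if 0 else cv2.imwrite("pics/tz0.png",cv2.resize(i[215:315,120:280],None,fx=5,fy=5,interpolation=cv2.INTER_CUBIC))
s=dict(np.load("side0.npz"));cv2.imwrite("pics/sz0.png",cv2.resize(s["img"][165:285,155:315,::-1],None,fx=5,fy=5,interpolation=cv2.INTER_CUBIC))
P=cloud(c);
for u,v in [(217,262),(132,285),(160,277),(190,270),(250,250),(240,262),(225,290),(200,320)]:print(u,v,P[v,u].round(4))
m=(P[...,2]>.187)&(P[...,2]<.206)&(P[...,1]>.12)&(P[...,1]<.5)&(P[...,0]>.3)&(P[...,0]<.65)
q=P[m];print(len(q));
l=cv2.fitLine(q[:,:2].astype(np.float32),cv2.DIST_HUBER,0,.01,.01).ravel();print(l,np.percentile(q[:,2],[5,50,95]),q.min(0),q.max(0))
E
```

```text
217 262 [0.5491 0.1132 0.2315]
132 285 [0.5148 0.2483 0.1984]
160 277 [0.5273 0.2091 0.1887]
190 270 [0.5383 0.1625 0.1911]
250 250 [0.5632 0.0583 0.2852]
240 262 [0.5507 0.0841 0.1998]
225 290 [0.5065 0.1254 0.0913]
200 320 [ 0.4474  0.1886 -0.0006]
1054
[ 0.31584713 -0.9488101   0.5248216   0.2125101 ] [0.18963518 0.19835546 0.20169387] [0.50237775 0.12012352 0.18704083] [0.57873054 0.26157856 0.20597877]
```

View pics/tz0.png

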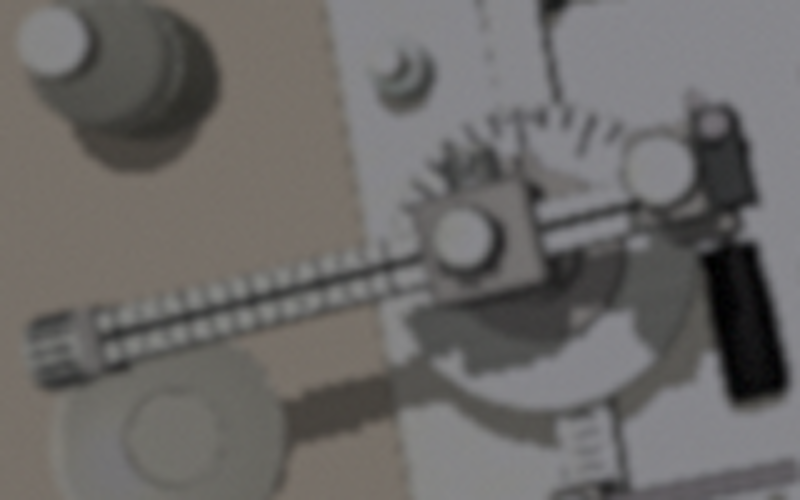

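View pics/sz0.png

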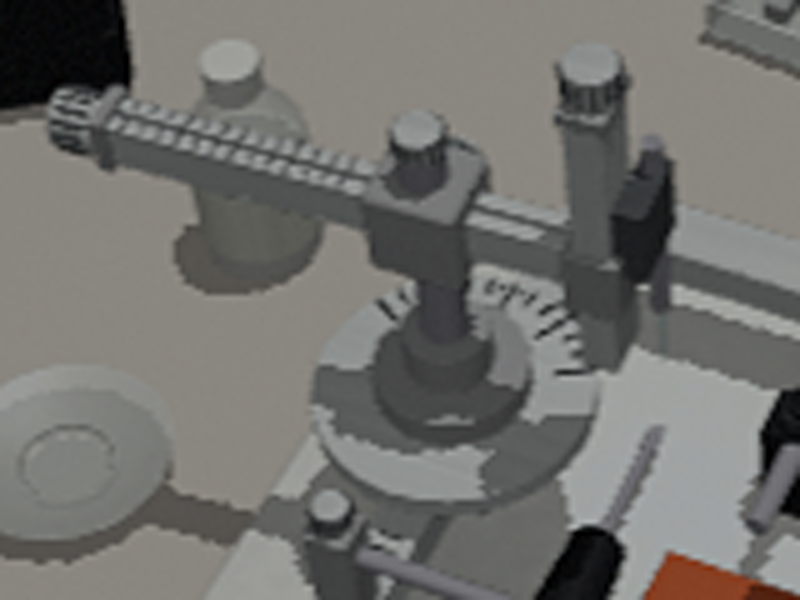

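```bash
python3 - <<'E'
from h import *
c=dict(np.load("top0.npz"));s=dict(np.load("side0.npz"))
Z=lambda x,y:(120+(x+.5)/5-.5,215+(y+.5)/5-.5)
# arm slot
a=onz(c,*Z(108,336),.2);b=onz(c,*Z(630,206),.2);d=a-b;print("arm",a,b,"yaw",np.degrees(np.arctan2(d[1],d[0])))
# base plate by colour
for n,k in(("top",c),("side",s)):
    P=cloud(k);m=((P[...,2]>.008)&(P[...,2]<.02)&(np.abs(P[...,1])<.3)&(P[...,0]>.3)&(P[...,0]<.8)).astype(np.uint8)
    pts=P[m>0][:,:2].astype(np.float32);r=cv2.minAreaRect(pts);print(n,len(pts),r)
# disc
for n,k in(("top",c),("side",s)):
    P=cloud(k);m=(P[...,2]>.085)&(P[...,2]<.101)&(np.hypot(P[...,0]-.54,P[...,1]-.11)<.07)
    q=P[m];(cx,cy),r=cv2.minEnclosingCircle(q[:,:2].astype(np.float32));print(n,"disc",cx,cy,r,np.median(q[:,2]))
    m=(P[...,2]>.226)&(P[...,2]<.24)&(np.hypot(P[...,0]-.54,P[...,1]-.11)<.05);q=P[m];print("knob",q.mean(0),len(q))
E
```

```text
arm [0.51969078 0.23392749 0.2       ] [0.5602489 0.0756971 0.2      ] yaw 104.37671304296607
top 16692 ((0.570034384727478, 0.011430054903030396), (0.288859486579895, 0.6094531416893005), 9.749811172485352)
side 14696 ((0.5684858560562134, 0.0035021603107452393), (0.2834523916244507, 0.6232287883758545), 9.847497940063477)
top disc 0.5484540462493896 0.12137985229492188 0.05411411449313164 0.0920916107365834
knob [0.54828572 0.1206712  0.23206571] 134
side disc 0.5491512417793274 0.1199801117181778 0.055438242852687836 0.09396810361510755
knob [0.54744264 0.11832752 0.23273806] 108
```

```bash
python3 - <<'E'
from h import *
c=dict(np.load("top0.npz"))
def yaw(p,q,z):
    d=onz(c,*q,z)-onz(c,*p,z);return np.degrees(np.arctan2(d[1],d[0])),onz(c,*p,z),onz(c,*q,z)
print(yaw((210,345),(185,205),.014)); print(yaw((411,308),(385,170),.014)); print("y",yaw((411,308),(210,345),.014)); 
# knob disk-to-disc: line candidates: polar unwrap of the protractor about axis
ax=np.array([.5485,.1205])
img=cv2.cvtColor(c["img"],cv2.COLOR_RGB2GRAY)
a=np.arange(-100,101,.25);r=np.arange(.03,.062,.00025)
A,R=np.meshgrid(np.radians(a),r)
mx=np.zeros(A.shape,np.float32);my=mx.copy()
for i in range(A.shape[0]):
  for j in range(A.shape[1]):
    mx[i,j],my[i,j]=proj(c,(ax[0]+R[i,j]*np.cos(A[i,j]),ax[1]+R[i,j]*np.sin(A[i,j]),.093))
o=cv2.remap(img,mx,my,cv2.INTER_CUBIC);o=cv2.convertScaleAbs(o,alpha=1.6)
o=cv2.resize(o,(800,400))
for t in range(-90,91,10):cv2.putText(o,str(t),(int((t+100)*4),395),0,.4,255)
cv2.imwrite("pics/unw0.png",o)
E
```

```text
(np.float64(11.45816166460609), array([0.40166523, 0.16534126, 0.014     ]), array([0.66904762, 0.21953752, 0.014     ]))
(np.float64(10.16814068111296), array([ 0.47271853, -0.21706014,  0.014     ]), array([ 0.7409569, -0.1689504,  0.014    ]))
y (np.float64(100.52598315257826), array([ 0.47271853, -0.21706014,  0.014     ]), array([0.40166523, 0.16534126, 0.014     ]))
```

View pics/unw0.png

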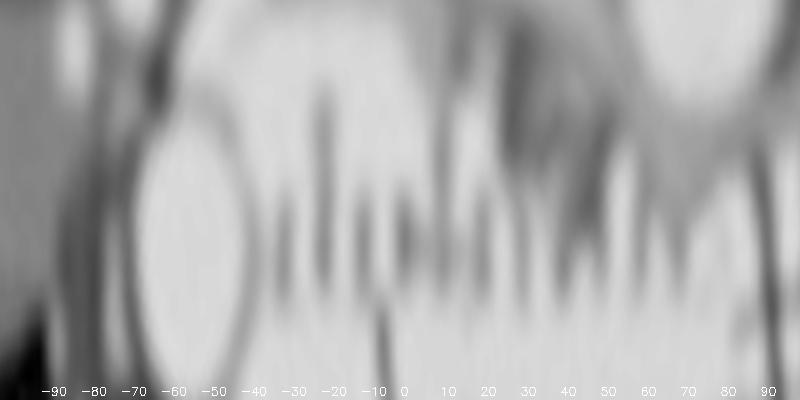

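Estimates so far:

| Quantity | Value |
|---|---|
| Left axis | about (0.5485, 0.1205) |
| Zero line | yaw about 10° |
| 30-degree line | yaw about -19.7° |
| Arm | yaw about 104.4°, so the angle is about -4° |

The arm therefore has to end at a yaw of about 70.4°. First I'll close the fingers and turn the tool so that its y axis lies along world x.

servo_tool --moves "0 0 0 0 0 0.25 1;0 0 0 0 0 0.25 1;0 0 0 0 0 0.25 1;0 0 0 0 0 0.25 1;0 0 0 0 0 0.25 1;0 0 0 0 0 0.25 1;0 0 0 0 0 0.25 1;0 0 0 0 0 0.25 1;0 0 0 0 0 0.25 1;0 0 0 0 0 0 1" --squeeze 20

```text
time_s: 0.93
tool_pos: [0.2682, 0.5877, 0.2256]
tool_rot: [-179.7, 0.7, 90.5]
force: [-0.2, 0.5, 0.1]
grip_width: 0.0284
```

servo_tool --moves "-0.033 0.015 -0.002 0 0 0 1;-0.033 0.015 -0.002 0 0 0 1;-0.033 0.015 -0.002 0 0 0 1;-0.033 0.015 -0.002 0 0 0 1;-0.033 0.015 -0.002 0 0 0 1;-0.033 0.015 -0.002 0 0 0 1;-0.033 0.015 -0.002 0 0 0 1;-0.033 0.015 -0.002 0 0 0 1;0 0 0 0 0 0 1"

```text
time_s: 1.68
tool_pos: [0.3951, 0.3164, 0.2389]
tool_rot: [-179.3, 1.0, 92.9]
force: [1.2, -0.1, -0.9]
grip_width: 0.0003
```

servo_tool --moves "-0.03 0.014 0 0 0 0.05 1;-0.03 0.014 0 0 0 0.05 1;-0.03 0.014 0 0 0 0 1;-0.03 0.014 0 0 0 0 1;0 0 0 0 0 0 1"

```text
time_s: 2.1
tool_pos: [0.4556, 0.1921, 0.2401]
tool_rot: [-179.4, 1.0, 90.9]
force: [0.8, -0.5, 0.2]
grip_width: 0.0008
```

```bash
python3 - <<'E'
from cell import env
import cv2,numpy as np
for n,r in(("top",(195,335,110,300)),("side",(150,300,110,310))):
    c=env.read_camera(n);cv2.imwrite(f"pics/{n}1.png",cv2.resize(c["img"][r[0]:r[1],r[2]:r[3],::-1],None,fx=4,fy=4,interpolation=cv2.INTER_CUBIC))
o=env.get_obs();print(o["tool_pos"],o["tool_rot"])
E
```

```text
[0.4529497  0.19803953 0.23982619] [-179.28988603    0.86198274   91.21447916]
```

View pics/top1.png

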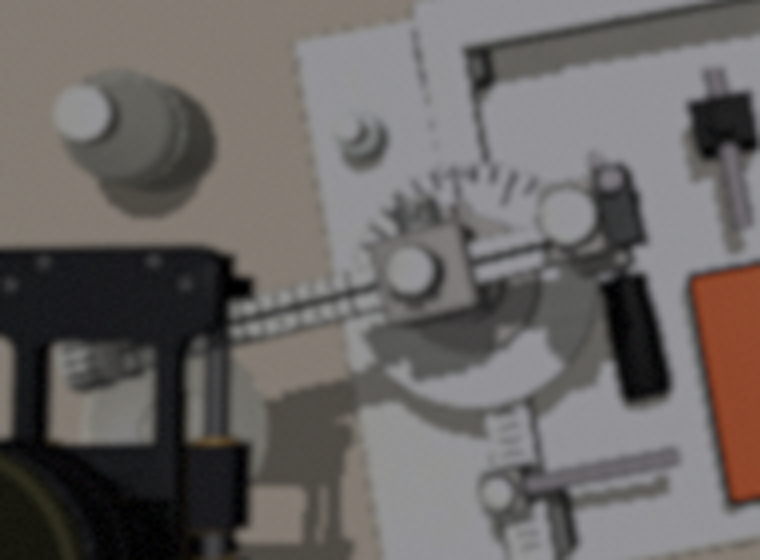

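View pics/side1.png

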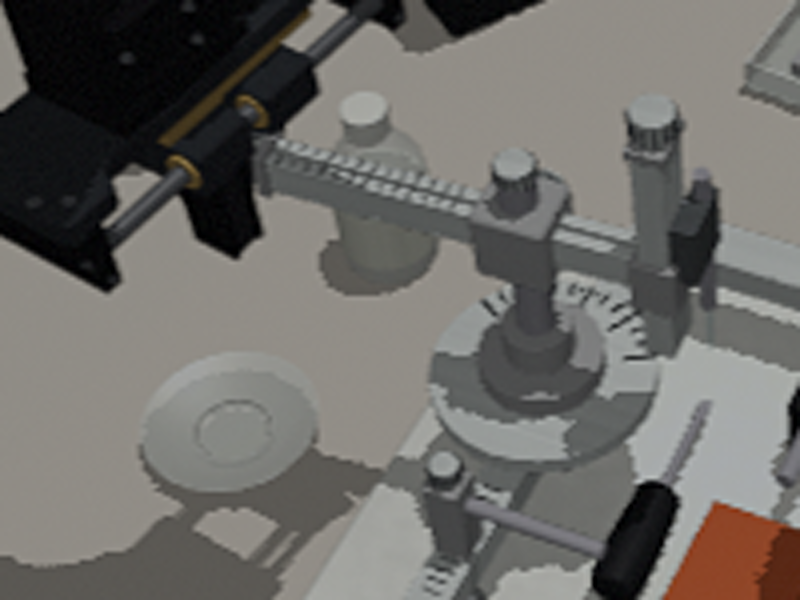

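The fingertips stand clear on the robot side of the arm, at about (230,240) in the side crop. Next I'll lower them to the arm's height.

servo_tool --moves "0 0 0.012 0 0 0 1;0 0 0.012 0 0 0 1;0 0 0.012 0 0 0 1;0 0 0.009 0 0 0 1;0 0 0 0 0 0 1;0 0 0 0 0 0 1"

```text
time_s: 2.7
tool_pos: [0.4478, 0.2054, 0.1889]
tool_rot: [-179.1, 0.8, 92.4]
force: [0.8, 0.4, -0.1]
grip_width: 0.0008
```

servo_tool --moves "-0.003 0.007 -0.001 0 0 0.02 1;-0.002 0.007 -0.001 0 0 0.02 1;-0.002 0.007 -0.001 0 0 0.02 1;-0.001 0.007 -0.001 0 0 0.02 1;-0.001 0.005 -0.001 0 0 0.02 1;-0.001 0.003 -0.001 0 0 0.01 1"

```text
time_s: 3.2
tool_pos: [0.4884, 0.1974, 0.1966]
tool_rot: [-179.3, 0.8, 89.1]
force: [0.0, -1.2, 0.1]
grip_width: 0.0003
```

servo_tool --moves "0 0.003 0.003 0 0 0 1;0 0.003 0.002 0 0 0 1;0 0.003 0 0 0 0 1;0 0.003 0 0 0 0 1;0 0.003 0 0 0 0 1"

```text
time_s: 3.62
tool_pos: [0.5057, 0.1963, 0.1913]
tool_rot: [-179.3, 0.8, 89.0]
force: [-0.4, -0.5, 0.8]
grip_width: 0.0005
```

servo_tool --moves "0 0.003 0 0 0 0 1;0 0.003 0 0 0 0 1;0 0.003 0 0 0 0 1;0 0.003 0 0 0 0 1"

```text
time_s: 3.95
tool_pos: [0.5162, 0.1979, 0.1909]
tool_rot: [-179.0, 0.7, 89.1]
force: [-2.6, 0.9, 3.0]
grip_width: 0.0008
```

servo_tool --moves "0 0.003 0 0 0 0.01 1;0 0.003 0 0 0 0.01 1;0 0.003 0 0 0 0.01 1;0 0.003 0 0 0 0.01 1;0 0.003 0 0 0 0.01 1;0 0.003 0 0 0 0.01 1"

```text
time_s: 4.45
tool_pos: [0.5342, 0.2009, 0.191]
tool_rot: [-178.9, 0.5, 87.5]
force: [-3.2, 2.2, 1.4]
grip_width: 0.0004
```

```bash
cat > m.py <<'E'
from cell import env
from h import *
import sys
t=sys.argv[1]
c=env.read_camera("top");s=env.read_camera("side");np.savez(f"top{t}.npz",**c)
cv2.imwrite(f"pics/top{t}.png",cv2.resize(c["img"][195:335,110:300,::-1],None,fx=4,fy=4,interpolation=cv2.INTER_CUBIC))
cv2.imwrite(f"pics/side{t}.png",cv2.resize(s["img"][150:300,110:310,::-1],None,fx=4,fy=4,interpolation=cv2.INTER_CUBIC))
P=cloud(c);ax=np.array([.5485,.1205])
m=(P[...,2]>.27)&(P[...,2]<.295)&(np.hypot(P[...,0]-ax[0],P[...,1]-ax[1])<.1)&(P[...,1]<.14);q=P[m]
d=ax-q[:,:2].mean(0);print("probe",len(q),np.degrees(np.arctan2(d[1],d[0])),np.hypot(*d))
o=env.get_obs();print(o["tool_pos"].round(4),o["tool_rot"].round(1),o["force"].round(1),o["time_s"])
E
python3 m.py 2
python3 - <<'E'
import sys;sys.path.insert(0,'.')
from h import *
c=dict(np.load("top0.npz"));P=cloud(c);ax=np.array([.5485,.1205])
m=(P[...,2]>.27)&(P[...,2]<.295)&(np.hypot(P[...,0]-ax[0],P[...,1]-ax[1])<.1)&(P[...,1]<.14);q=P[m]
d=ax-q[:,:2].mean(0);print("probe0",len(q),np.degrees(np.arctan2(d[1],d[0])),np.hypot(*d))
E
```

```text
probe 249 89.20165525445232 0.06599088633576737
[0.5347 0.2006 0.191 ] [-178.9    0.6   87.5] [-2.   1.3  0.9] 4.55
probe0 258 103.71168407093302 0.06591272671737466
```

View pics/top2.png

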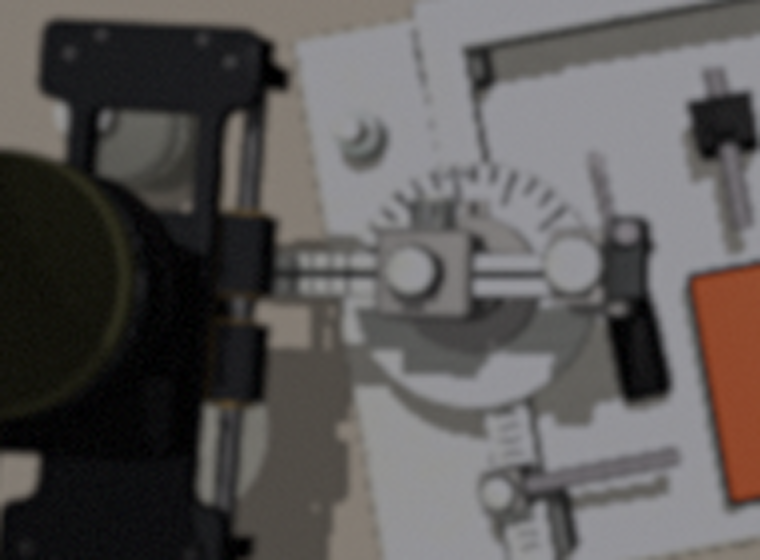

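It has turned about 15°, with roughly 19° still to go. I'll keep pushing.

servo_tool --moves "0 0.003 0 0 0 0.05 1;0 0.003 0 0 0 0.05 1;0 0.003 0 0 0 0.05 1;0 0.003 0 0 0 0.05 1;0 0.003 0 0 0 0.05 1;0 0.003 0 0 0 0.05 1"

```text
time_s: 5.05
tool_pos: [0.5531, 0.2008, 0.1909]
tool_rot: [-179.0, 0.6, 78.1]
force: [-3.8, 4.0, 2.3]
grip_width: 0.0003
```

```bash
python3 m.py 3
```

```text
probe 259 76.42840097180864 0.06616603400861024
[0.5536 0.2003 0.1908] [-179.     0.6   78.2] [-2.2  2.7  0.5] 5.15
```

servo_tool --moves "0 0.003 0 0 0 0.03 1;0 0.003 0 0 0 0.03 1"

```text
time_s: 5.32
tool_pos: [0.5593, 0.1995, 0.1907]
tool_rot: [-179.0, 0.6, 76.4]
force: [-2.7, 2.7, 3.0]
grip_width: 0.0001
```

```bash
python3 m.py 4
```

```text
probe 263 71.17892904410533 0.06614231441339165
[0.5598 0.1991 0.1907] [-179.     0.6   76.4] [-2.5  3.8  2.6] 5.4167
```

View pics/top4.png

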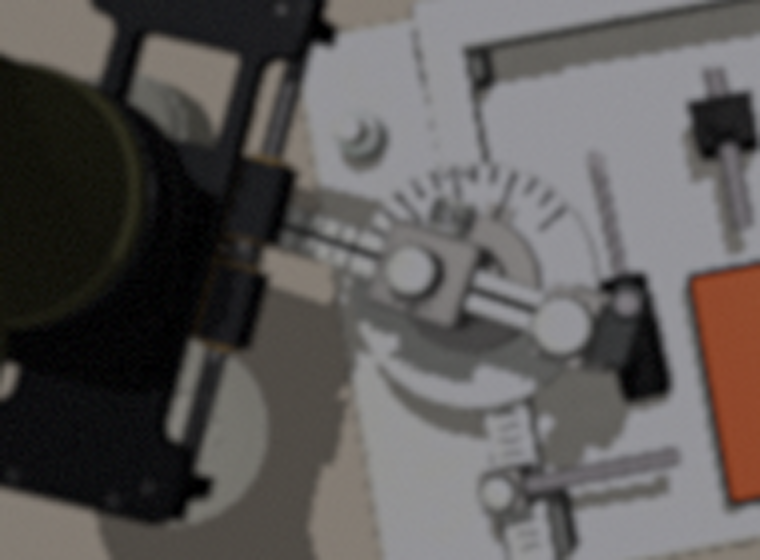

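View pics/side4.png

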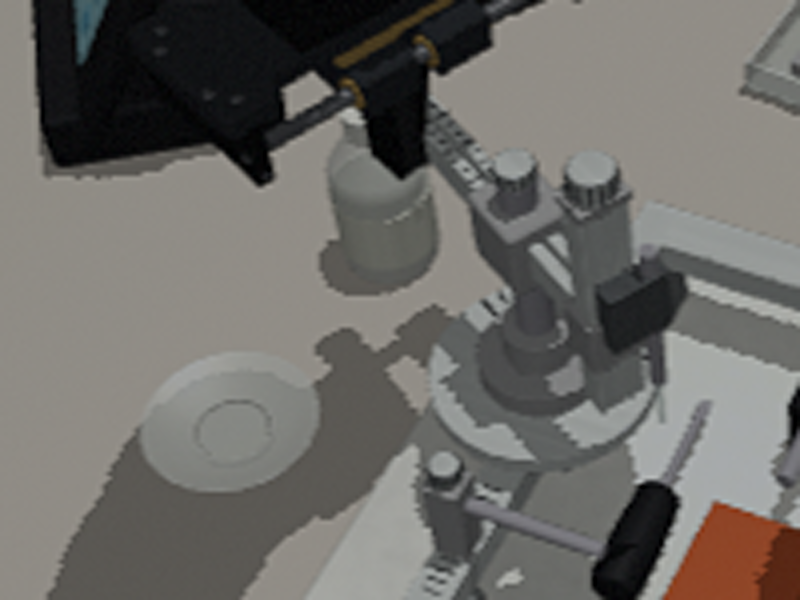

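```bash
cat > u.py <<'E'
from h import *
import sys
t=sys.argv[1];c=dict(np.load(f"top{t}.npz"));ax=np.array([.5485,.1205]);img=cv2.cvtColor(c["img"],cv2.COLOR_RGB2GRAY)
a=np.arange(-100,100,.25);r=np.arange(.02,.062,.0002);A,R=np.meshgrid(np.radians(a),r)
W=np.stack([ax[0]+R*np.cos(A),ax[1]+R*np.sin(A),np.full(A.shape,.093)],-1)
q=(W-c["T"][:3,3])@c["T"][:3,:3];mx=c["mtx"][0,0]*q[...,0]/-q[...,2]+c["mtx"][0,2];my=c["mtx"][1,1]*q[...,1]/q[...,2]+c["mtx"][1,2]
o=cv2.remap(img,mx.astype(np.float32),my.astype(np.float32),cv2.INTER_CUBIC);o=cv2.convertScaleAbs(o,alpha=1.6)
o=cv2.resize(o,(800,420))
for d in range(-90,91,10):cv2.putText(o,str(d),(int((d+100)*4)-10,415),0,.4,255);cv2.line(o,((d+100)*4,395),((d+100)*4,402),255)
cv2.imwrite(f"pics/unw{t}.png",o)
# arm slot/edges from inner (probe-side) section & outer: depth points at arm height
P=cloud(c)
x=P[...,0]-ax[0];y=P[...,1]-ax[1]
for k in(.185,):
  m=(P[...,2]>k)&(P[...,2]<.206)&(np.hypot(x,y)>.024)&(np.hypot(x,y)<.062)&(y>0)&(P[...,1]<.17)
  pts=np.stack([x[m],y[m]],1);th=np.degrees(np.arctan2(pts.mean(0)[1],pts.mean(0)[0]));print("outer arm",m.sum(),th)
  m=(P[...,2]>k)&(P[...,2]<.206)&(np.hypot(x,y)>.024)&(np.hypot(x,y)<.048)&(y<0)
  pts=np.stack([x[m],y[m]],1);e=-pts.mean(0);print("inner arm",m.sum(),np.degrees(np.arctan2(e[1],e[0])))
E
python3 u.py 0;python3 u.py 4
```

```text
outer arm 244 95.21833864063629
inner arm 167 105.15285669425808
outer arm 197 71.22466213485328
inner arm 190 87.54520867881516
```

View pics/unw4.png

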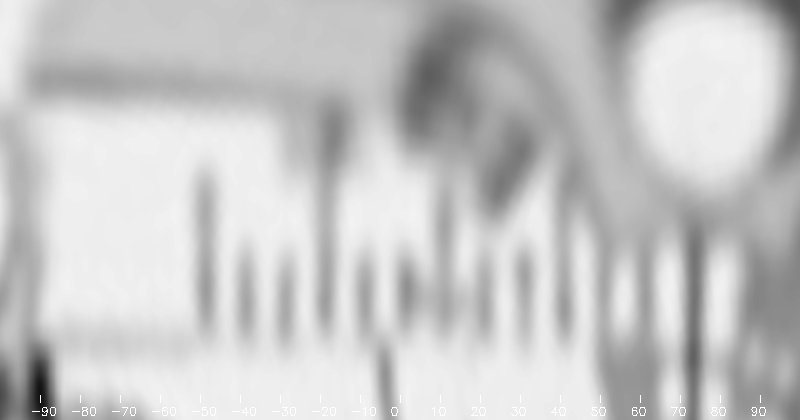

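The index tab sits at about column 333 and the 30-degree line at about 325 in the unwrapped picture. It is 1 to 2° short, so one small nudge.

servo_tool --moves "0 0.002 0 0 0 0 1"

```text
time_s: 5.5
tool_pos: [0.5617, 0.1988, 0.1906]
tool_rot: [-179.0, 0.6, 76.4]
force: [-3.9, 3.3, 2.9]
grip_width: 0.0004
```

```bash
python3 m.py 5;python3 u.py 5
```

```text
probe 261 69.52776697376511 0.06609181242376486
[0.5622 0.1985 0.1906] [-179.1    0.6   76.4] [-1.4  2.9  0.6] 5.6
outer arm 199 69.3849841053343
inner arm 195 85.65903229035473
```

View pics/unw5.png

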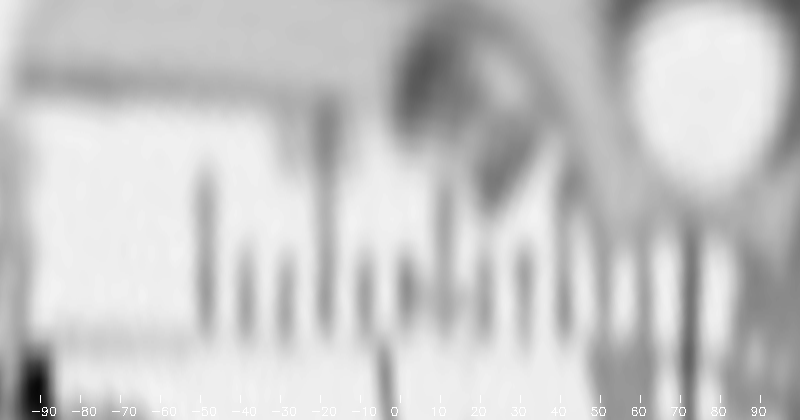

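The index and line now coincide to within 1°. I'll back straight off and then raise the hand.

servo_tool --moves "0 -0.004 0 0 0 0 1;0 -0.008 0 0 0 0 1;0 -0.012 0 0 0 0 1;0 -0.015 0 0 0 0 1;0 -0.015 0 0 0 0 1;0 -0.01 -0.005 0 0 0 1;0 0 -0.02 0 0 0 1;0 0 -0.02 0 0 0 1;0 0 -0.03 0 0 0 1;0 -0.01 -0.02 0 0 0 1;0.01 -0.01 0 0 0 0 1;0 0 0 0 0 0 1;0 0 0 0 0 0 1"

```text
time_s: 6.68
tool_pos: [0.4778, 0.2183, 0.2913]
tool_rot: [-179.7, 1.3, 75.9]
force: [0.8, -0.6, 0.5]
grip_width: 0.0004
```

```bash
python3 m.py 6;python3 u.py 6
```

```text
probe 260 68.44235268082188 0.06606543354584556
[0.4775 0.2185 0.2903] [-179.6    1.3   75.9] [-0.3 -0.5  0.3] 6.7833
outer arm 200 68.07543031189257
inner arm 194 84.52843635814695
```

View pics/unw6.png

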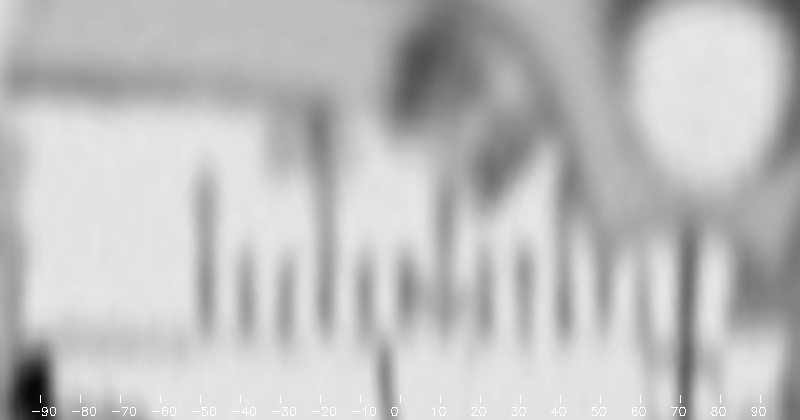

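View pics/top6.png

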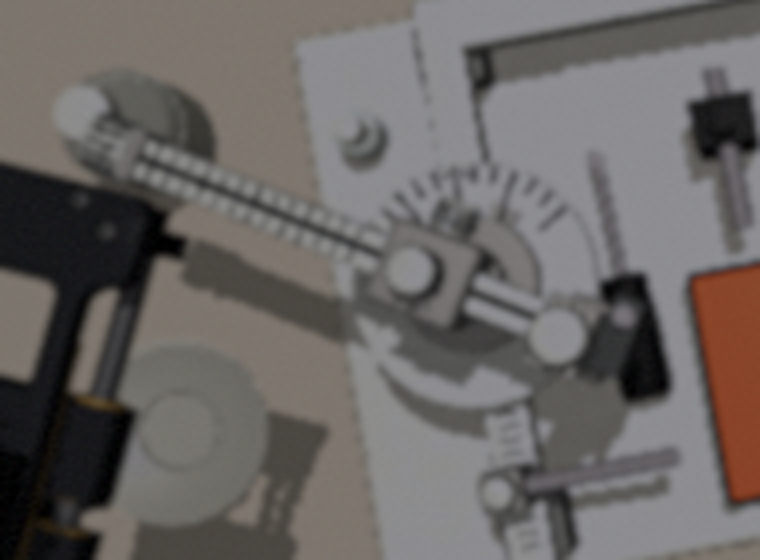

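```bash
python3 - <<'E'
from h import *
c=dict(np.load("top6.npz"));ax=np.array([.5485,.1205]);img=cv2.cvtColor(c["img"],cv2.COLOR_RGB2GRAY).astype(np.float32)
def samp(yaw,r,z):
    q=np.array([proj(c,(ax[0]+r*np.cos(np.radians(a)),ax[1]+r*np.sin(np.radians(a)),z)) for a in yaw],np.float32)
    return cv2.remap(img,q[:,0].copy(),q[:,1].copy(),cv2.INTER_CUBIC).ravel()
def dark(c0,w,r,z):
    a=np.arange(c0-w,c0+w,.1);s=samp(a,r,z);k=np.clip(np.percentile(s,60)-s,0,None);return (a*k).sum()/k.sum()
for c0 in(-48.5,-18.9,11,41):print(c0,[round(dark(c0,4,r,.093),2) for r in(.040,.043,.046,.049,.052)])
print("index",[round(dark(-19.5,4,r,.093),2) for r in(.032,.033,.034,.035,.036,.037)])
def slot(y0,r):
    a=np.arange(y0-6,y0+6,.05);s=samp(a,r,.2);w=r*np.radians(a-y0);i=np.argmin(np.where(abs(w)<.004,s,1e9));return a[i]
L=[]
for r in np.arange(.05,.115,.005):
    y=slot(69.5,r);L.append((ax[0]+r*np.cos(np.radians(y)),ax[1]+r*np.sin(np.radians(y))))
for r in (.03,.035,.04,.045):
    y=slot(69.5+180,r);L.append((ax[0]+r*np.cos(np.radians(y)),ax[1]+r*np.sin(np.radians(y))))
l=cv2.fitLine(np.array(L,np.float32),cv2.DIST_HUBER,0,.001,.001).ravel();print("slot yaw",np.degrees(np.arctan2(l[1],l[0])))
E
```

```text
-48.5 [np.float64(-48.75), np.float64(-48.63), np.float64(-48.62), np.float64(-48.6), np.float64(-48.49)]
-18.9 [np.float64(-18.66), np.float64(-18.47), np.float64(-18.42), np.float64(-18.73), np.float64(-18.69)]
11 [np.float64(11.69), np.float64(11.18), np.float64(10.94), np.float64(11.04), np.float64(11.2)]
41 [np.float64(42.63), np.float64(41.09), np.float64(40.89), np.float64(40.89), np.float64(41.11)]
index [np.float64(-20.57), np.float64(-20.48), np.float64(-20.26), np.float64(-20.03), np.float64(-19.76), np.float64(-19.34)]
slot yaw 68.31771
```

The arm crept slightly further as the hand let go. The slot measurement puts it 2 to 3° past the line, the index 1.6° and the probe about 2°. That is too near the tolerance, so I'll pass over the arm and nudge it back by about 2° from the far side.

servo_tool --moves "0 0.02 0 0 0 0.05 1;0 0.02 0 0 0 0.05 1;0 0.02 0 0 0 0.05 1;0 0.02 0 0 0 0.05 1;0 0.02 0 0 0 0 1;0 0.02 0 0 0 0 1;0 0.02 0 0 0 0 1;0 0.015 0 0 0 0 1;0 0 0 0 0 0 1"

```text
time_s: 7.53
tool_pos: [0.629, 0.16, 0.2792]
tool_rot: [-179.4, 2.2, 69.6]
force: [-1.4, -0.5, -0.5]
grip_width: 0.0006
```

```bash
python3 m.py 7
```

```text
probe 262 68.37595825239919 0.06602456189898374
[0.6268 0.1619 0.2795] [-179.2    2.2   69.8] [-0.2  0.5  0.2] 7.6333
```

View pics/top7.png

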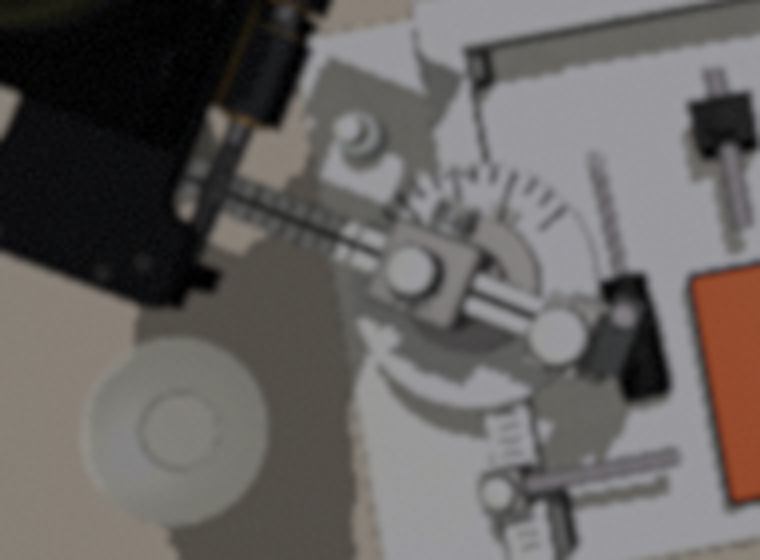

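Still at 68.4 on the probe measure, so it's not creeping. I'm about 67 mm out along the arm, so I'll shift 25 mm further out before lowering.

servo_tool --moves "0.013 0 0 0 0 0 1;0.014 0 0.005 0 0 0 1;0 0 0.018 0 0 0 1;0 0 0.018 0 0 0 1;0 0 0.018 0 0 0 1;0 0 0.018 0 0 0 1;0 0 0 0 0 0 1;0 0 0 0 0 0 1"

```text
time_s: 8.3
tool_pos: [0.6298, 0.2038, 0.1979]
tool_rot: [-179.0, 1.7, 70.7]
force: [-0.5, -0.8, 1.1]
grip_width: 0.0008
```

servo_tool --moves "-0.005 -0.004 0.002 0 0 0 1;-0.005 -0.004 0.001 0 0 0 1;-0.003 -0.003 0 0 0 0 1;-0.001 -0.002 0 0 0 0 1"

```text
time_s: 8.63
tool_pos: [0.6118, 0.1977, 0.198]
tool_rot: [-179.1, 1.5, 70.9]
force: [-0.3, 0.1, 1.0]
grip_width: 0.0005
```

```bash
python3 m.py 8
```

```text
probe 264 68.38908853095421 0.06602834758256818
[0.6121 0.1979 0.1982] [-179.1    1.5   70.9] [-0.2  0.9  0.8] 8.7333
```

View pics/side8.png

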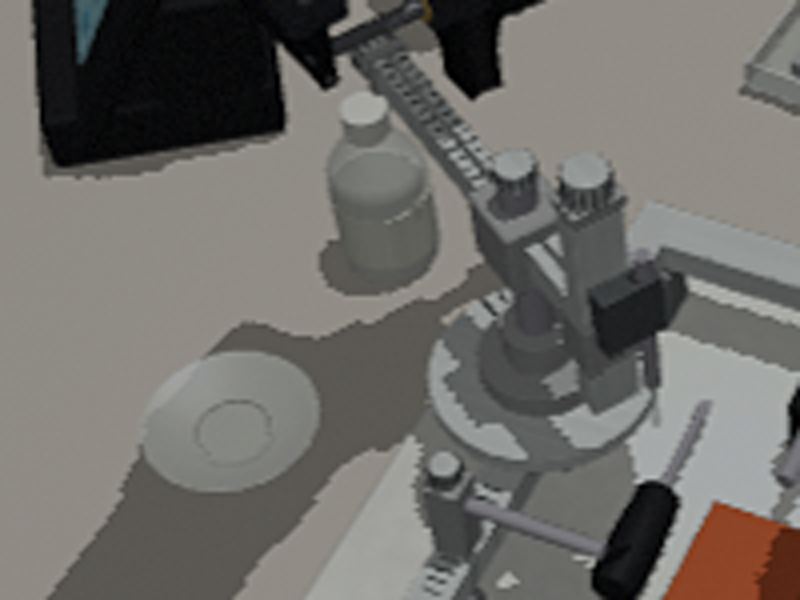

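servo_tool --moves "0 -0.002 0.002 0 0 0 1;0 -0.002 0.001 0 0 0 1;0 -0.002 0 0 0 0 1"

```text
time_s: 8.98
tool_pos: [0.6069, 0.1994, 0.1964]
tool_rot: [-179.2, 1.4, 70.8]
force: [0.0, -0.8, -0.6]
grip_width: 0.0012
```

```bash
python3 m.py 9
```

```text
probe 263 68.3698194297596 0.06605081441786599
[0.6067 0.1998 0.1965] [-179.2    1.4   70.9] [-0.   0.2  0.2] 9.0833
```

servo_tool --moves "0 -0.002 0 0 0 0 1;0 -0.002 0 0 0 0 1"

```text
time_s: 9.25
tool_pos: [0.6031, 0.2009, 0.1964]
tool_rot: [-179.2, 1.4, 70.9]
force: [0.1, -0.2, 1.4]
grip_width: 0.0003
```

```bash
python3 m.py 10
```

```text
probe 265 68.43499026686722 0.06606298732982689
[0.6029 0.2011 0.1965] [-179.2    1.4   70.9] [-0.3  0.1 -0.9] 9.35
```

servo_tool --moves "0 -0.002 0 0 0 0 1;0 -0.002 0 0 0 0 1"

```text
time_s: 9.52
tool_pos: [0.5995, 0.2022, 0.1965]
tool_rot: [-179.3, 1.4, 70.9]
force: [1.2, -0.6, -0.8]
grip_width: 0.0004
```

```bash
python3 m.py 11
```

```text
probe 263 68.43722471903875 0.06611442180458675
[0.5996 0.202  0.1967] [-179.3    1.4   70.9] [ 1.4 -0.9 -0. ] 9.6167
```

Contact is just beginning, at about 1.5 N. Two small steps now.

servo_tool --moves "0 -0.002 0 0 0 0 1;0 -0.002 0 0 0 0 1"

```text
time_s: 9.78
tool_pos: [0.5972, 0.2027, 0.1971]
tool_rot: [-179.5, 1.3, 70.8]
force: [2.7, -0.5, -0.8]
grip_width: -0.0001
```

```bash
python3 m.py 12
```

```text
probe 261 69.78681977764577 0.06610233357121932
[0.5967 0.203  0.197 ] [-179.4    1.4   70.8] [ 2.2  0.5 -0.8] 9.8833
```

servo_tool --moves "0 0.004 0 0 0 0 1;0 0.008 0 0 0 0 1;0 0.01 0 0 0 0 1;0 0.01 0 0 0 0 1;0 0 -0.02 0 0 0 1;0 0 -0.03 0 0 0 1;0 0 -0.03 0 0 0 1;0 0 -0.02 0 0 0 1;0 0 -0.01 0 0 0 1;0 0 0 0 0 0 1"

```text
time_s: 10.72
tool_pos: [0.6336, 0.1909, 0.3061]
tool_rot: [-178.9, 1.8, 70.7]
force: [0.3, -0.6, -0.3]
grip_width: 0.0005
```

```bash
python3 m.py 13; python3 u.py 13
```

```text
probe 263 69.95112792754492 0.06620726487012935
[0.6324 0.1906 0.3034] [-178.7    2.    70.7] [ 1.2 -0.3 -0. ] 10.8167
outer arm 196 69.79489571931322
inner arm 192 85.54267238630072
```

View pics/unw13.png

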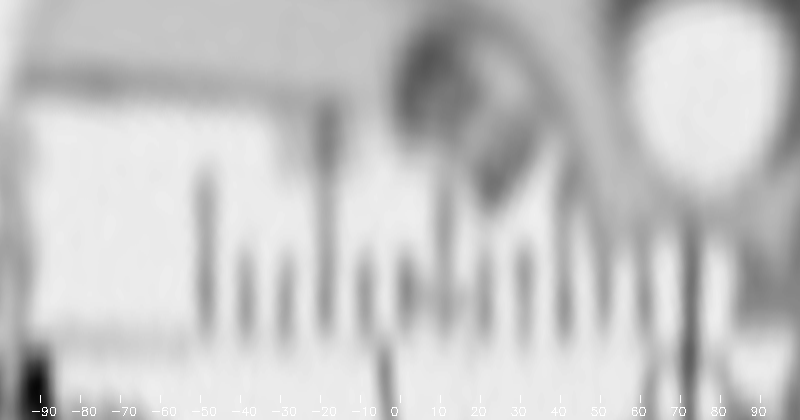

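Now I'll take the hand back over the arm at height, to a clear spot, and do a final check.

servo_tool --moves "0.01 -0.02 -0.008 0 0 0 1;0.01 -0.025 -0.008 0 0 0 1;0.01 -0.025 -0.008 0 0 0 1;0.01 -0.025 0 0 0 0 1;0.01 -0.025 0 0 0 0 1;0.01 -0.025 0 0 0 0 1;0.01 -0.025 0 0 0 0 1;0.01 -0.025 0 0 0 0 1;0.01 -0.02 0 0 0 0 1;0 0 0 0 0 0 1;0 0 0 0 0 0 1;0 0 0 0 0 0 1"

```text
time_s: 11.82
tool_pos: [0.4448, 0.3494, 0.3041]
tool_rot: [-177.4, 3.9, 70.7]
force: [0.4, 0.3, -0.1]
grip_width: 0.0006
```

```bash
python3 m.py 14; python3 u.py 14
python3 - <<'E'
from h import *
ax=np.array([.5485,.1205])
for t,y0 in((0,104),(6,69),(14,70)):
    c=dict(np.load(f"top{t}.npz"));img=cv2.cvtColor(c["img"],cv2.COLOR_RGB2GRAY).astype(np.float32)
    u=np.array([np.cos(np.radians(y0)),np.sin(np.radians(y0))]);n=np.array([-u[1],u[0]]);w=np.arange(-.0045,.0046,.0003);L=[]
    for r in list(np.arange(.035,.112,.003))+[-.03,-.035,-.04,-.045]:
        q=np.array([proj(c,(*(ax+r*u+k*n),.2)) for k in w],np.float32);s=cv2.remap(img,q[:,0].copy(),q[:,1].copy(),cv2.INTER_CUBIC).ravel()
        k=np.clip(np.percentile(s,50)-s,0,None)**2;L.append(ax+r*u+n*(w*k).sum()/k.sum())
    l=cv2.fitLine(np.array(L,np.float32),cv2.DIST_HUBER,0,.001,.001).ravel();
    if l[1]<0:l=-l
    print(t,"slot",np.degrees(np.arctan2(l[1],l[0])))
    def dark(c0,wd,r):
        a=np.arange(c0-wd,c0+wd,.1);q=np.array([proj(c,(*(ax+r*np.array([np.cos(b),np.sin(b)])),.093)) for b in np.radians(a)],np.float32)
        s=cv2.remap(img,q[:,0].copy(),q[:,1].copy(),cv2.INTER_CUBIC).ravel();k=np.clip(np.percentile(s,60)-s,0,None);return (a*k).sum()/k.sum()
    if t:print("index",np.mean([dark(-19,5,r) for r in(.032,.033,.034,.035)]),"line",np.mean([dark(-18.7,4,r) for r in(.044,.047,.05,.052)]))
E
```

```text
probe 264 69.9746301502054 0.06616199061149161
[0.4459 0.3483 0.3045] [-177.5    3.9   70.6] [ 0.2 -0.4  0.5] 11.9167
outer arm 198 69.69777412548407
inner arm 193 85.69611598929349
0 slot 104.43004
6 slot 68.32638
index -20.35698191356094 line -18.591660271877366
14 slot 69.846405
index -18.439410347747803 line -18.62757577874863
```

View pics/top14.png

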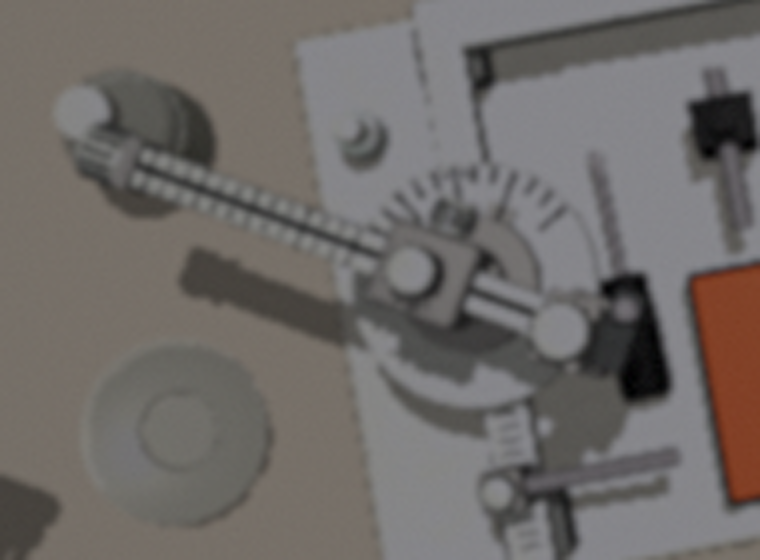

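The index agrees with the 30-degree line to 0.2° directly. The slot reads about 1.3° past it. Both are inside the 3° tolerance, the hand is clear and nothing else has moved.

```bash
python3 -c "
from cell import env
print(env.sign_off())"
```

```text
the job is handed in; nothing more can be done
None
```

The left manipulator is set at about 30°, within the 3° tolerance, and the job is handed in. With the gripper shut, I pushed the cross-arm round from about -4°. It crept about 1° as I let go and ended 2–3° past the line, so I nudged it back lightly from the far side. I then took the hand clear at about 12 s.

**Last checks:**
- **Angle:** the index mark and the 30-degree line agreed to about 0.2° when compared directly. The arm's slot read about 1.3° past the line and the probe reading fell in between.
- **Stillness:** the probe reading held at 69.95–69.97° in the last two pictures.
- **Contact:** the force reading was about zero with the hand clear. Readings during the pushes stayed under about 6 N.
- **Other things:** in the last top-view crop nothing near the left manipulator looked displaced. I did not measure the loose things one by one, and the right-hand manipulator, ear bar and tip box were outside that crop; the hand never went near them.

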